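Roll the tin over the scanning glass

ROBOT

A 6-joint arm with a two-finger parallel gripper is mounted at the origin on the work surface. World frame = base frame: x ahead of the robot, y to its left, z up, the work surface at z = 0. Lengths are in mm, angles in rad, forces in N, time in s.
With the tool pointing down it reaches from about 375 to 825 mm from the base axis. Payload 5.5 kg.
Tool frame: the origin (TCP) lies at the very end of the fingers, on their centre line; the grasp point (between the pads) lies 19 mm behind it; y points along the fingers, x is the direction in which the jaws open and shut, and the axes are right-handed (so a half turn about y gives the same grasp; the last joint's range is limited). The gripper opens to 85 mm and grips with 20 to 120 N. Pads are 22 mm wide; open, the fingers measure 114 mm over their backs; the gripper's body (76 mm by 85 mm) begins 54 mm behind the grasp point. The pads swing forward as they close: fully open they stand 13 mm farther back than shut.
Start: joints at [1.201, 0.314, -0.047, 1.21, 0, 1.571], TCP at [216.854, 559.436, 203.799] pointing down, gripper open.
Joint ranges: [-2.67, 2.67], [-0.69, 1.73], [-1.03, 1.25], [-2.08, 2.16], [-1.42, 1.45], [-3.14, 3.14]. Speed limits (rad/s): [2.39, 2.39, 3.01, 3.14, 3.14, 3.14].

INTERFACE

Orientations are given as a unit quaternion [x, y, z, w].
In Python, from workcell import * gives the robot as it stands.
- The arm moves only by the shell command python3 -m handwheel 'ROWS'. ROWS is JSON, a list of rows, each a list of 3 entries, a list of its own where there are three numbers: the shift along the tool's x, y, z in mm, then the turn about the tool's y in rad, then the opening, from 0 (shut) to 1 (fully open). In form: [[[x, y, z], spin, gripper], ...]. A call has 1 to 5 rows; each row shifts and turns the commanded pose from where the row before left it, along the tool's axes as they then stand; what a row does not reach is not made up. A row lasts 1/12 s, in which the tool goes at most 41.7 mm and 7.16 degrees, less where a joint would pass 70% of its speed; a pose out of reach is approached as far as the arm can. A call with a gripper value outside its range is refused whole. The fingers move at their own pace and stop on an object; the grip force is fixed at half the most. Time passes only in rows, so rows that do not move let the fingers close. It gives the time, the measured TCP pose, the force and the opening at its end, in the units of the state.
- observe(): the state, without advancing time (a new reading comes with each control period).
- capture(name): name is "scene" or "top"; returns (picture, depth): 384x512x3 uint8, blue, green, red; 384x512 float32, mm along the optical axis (not along the pixel's ray), 0 where there is no reading.
- camera_model(name): a dict with "fx", "fy", "cx", "cy" (pixels), "world_from_camera" (4x4, takes a point from camera to world coordinates). Camera axes: x right, y up, looking along -z (the intrinsics and any distortion apply to the point x, -y, -z); pixel columns grow to the right and rows downward; lengths in mm; the calibration is good to about 2 mm. A picture is of the moment at which its call begins. camera_model takes no time and is no camera call.
- sign_off(): hands the job in, once; it reports no verdict.
The state is a dict: "time_s": time; "joint_positions": joint angles; "joint_vel": joint speeds; "tau": joint torques, N m; "tcp_pos": TCP position; "ee_rot": TCP orientation; "force": force on the tool from outside, world axes, zero at the start; "torque": the same for the moment, N m; "grip_width": opening from 0.0 (shut) to 1.0 (fully open).
Only numpy, scipy, OpenCV 4.12 (cv2) and the standard library are available. Lean on these libraries where they do the work, as an engineer would, in place of code of your own. Each camera call takes 0.05 s, during which the arm holds its last target. There are 200 camera calls.

TASK

The big tin lying on the wooden board has to be read by the scanner: with your fingertips on top of it, roll it along the board and bring it to rest lying straight along the dark glass strip, over the strip's middle. Push it only along its top, never grip or lift it or shove it from the side. Once it lies still and you have let go, press the button on the grey reader unit right down and let it come up again, leaving everything else where it stands.

Things in the scene. Friction and masses are not known exactly. Their poses are not given: they have to be found in the camera images.
- tin: big food tin with paper label lying on the board: cylinder 99 mm across, 118 mm long, 0.5 to 1 kg. Origin on its axis at mid length, 61.5 mm above the table (top line 111 mm). Its x is the cylinder axis, level; y and z turn as it rolls. A finger carried by its top without slip travels twice as far as the tin. Slight rolling resistance: at 50 mm/s it coasts about 5 mm; it stays put when left
- board: the flat plywood scanning board lying fixed on the table, 180 mm (its x) by 540 mm (its y), 12 mm thick, no rims; origin under its middle. The tin rolls along the board's y axis, either way
- glass (a point): middle of the narrow dark scanning glass set flush in the board's top face, 12 mm above the table; the dark strip is 40 mm wide along the board's y and 148 mm long along the board's x, in a thin metal frame 56 mm wide. Axes as the board's. The tin starts 130 to 190 mm from it, on either side
- reader: the fixed grey reader unit beyond the board's far long edge, a box 70 x 90 mm and 60 mm tall with a push button on top; origin under its middle
- scan_top (a point): centre of the top face of the round push button on the reader unit: 28 mm across, 78 mm above the table, pressed straight down
- scan (a joint): travel of that button: 0 m released, 0.006 m fully down, which takes about 5 N; it springs back
- jar: a glass jar with a white lid, 68 mm across, 105 mm tall, standing on the board on the other side of the glass from the tin; origin at the centre of its underside. To be left alone
- small_tin: a tin standing upright on the table by the board, 73 mm across, 90 mm tall; origin at the centre of its underside. To be left alone
- oil: a tall amber bottle standing on the table, 64 mm across, 190 mm tall; origin at the centre of its underside. To be left alone
- label_roll: a roll of blank labels lying flat on the table, 64 mm across, 30 mm tall, near the reader unit; origin at the centre of its underside. To be left alone
- marker: a black pen-like rod lying on the table, 16 mm thick, 126 mm long; origin under its middle. To be left alone
- mug: a white mug with a handle, 80 mm across, 85 mm tall, standing on the table; origin at the centre of its underside. To be left alone
- jar2: a second glass jar, 68 mm across, 105 mm tall, standing on the table beyond one end of the board; origin at the centre of its underside. To be left alone

How it is judged:
By the outcome, as a careful person would: the job done as asked, in the order asked, and still so for the second after the job is handed in, with the robot touching nothing.
It also fails if it takes over 72 s, if anything falls off the work surface, if the arm or the gripper's body presses on something with over 40 N, if the wrist force passes 120 N, or if a joint passes its speed limit or range.

## Working session

There is one attempt and no reset: what is moved stays moved. The work goes in short steps, Python scripts to look and compute and a shell command to move; the robot and the scene stay as the last step left them, time stands still between calls to the robot, and variables do not carry over. Pictures are saved under pics/ and viewed, about 8 in all and at most 12, crops included, and the job is handed in when it is done.

```bash
mkdir -p pics; ls; cat > h.py <<'E'
from workcell import *
import numpy as np, cv2
def snap(n,f):
    p,d=capture(n); cv2.imwrite(f'pics/{f}.png',p); np.save(f'pics/{f}.npy',d); return p,d
def world(n,d,u,v):
    m=camera_model(n); z=d[int(v),int(u)]
    x=(u-m['cx'])/m['fx']*z; y=-(v-m['cy'])/m['fy']*z
    return (np.array(m['world_from_camera'])@[x,y,-z,1])[:3]
E
python3 - <<'E'
from h import *
for n in('scene','top'):
    m=camera_model(n); print(n,m)
a,_=snap('scene','s0'); b,_=snap('top','t0')
s=observe(); print(s)
E
```

```text
pics
scene {'fx': 346.6865979790223, 'fy': 346.6865979790223, 'cx': 247.65259380596925, 'cy': 190.74548794992762, 'world_from_camera': array([[ 8.84646473e-01, -3.61666779e-01,  2.94274970e-01,
         7.71476157e+02],
       [ 4.66221156e-01,  6.94528514e-01, -5.47967132e-01,
        -4.29095152e+02],
       [-6.20084995e-03,  6.21954407e-01,  7.83028904e-01,
         7.36940448e+02],
       [ 0.00000000e+00,  0.00000000e+00,  0.00000000e+00,
         1.00000000e+00]])}
top {'fx': 380.1944159149641, 'fy': 380.1944159149641, 'cx': 252.42442362879106, 'cy': 192.32022265564407, 'world_from_camera': array([[-1.53694813e-02,  9.83822275e-01, -1.78486721e-01,
         3.48492187e+02],
       [-9.99880695e-01, -1.53977569e-02,  1.22693375e-03,
         5.81560596e+00],
       [-1.54121039e-03,  1.78484284e-01,  9.83941556e-01,
         9.83812838e+02],
       [ 0.00000000e+00,  0.00000000e+00,  0.00000000e+00,
         1.00000000e+00]])}
{'time_s': 0.1, 'joint_positions': array([ 1.20096125e+00,  3.14155426e-01, -4.79783937e-02,  1.21019736e+00,
        3.28191154e-05,  1.57081249e+00]), 'joint_vel': array([ 4.56016423e-05, -2.27264337e-03,  1.54868328e-03,  1.11763235e-03,
       -5.31113728e-04, -5.53085576e-04]), 'tau': array([-4.26430661e-04, -5.40765166e+01,  3.40541553e+01,  1.11103916e-02,
        7.99442432e-05,  1.51320247e-06]), 'tcp_pos': array([216.66305711, 558.9128669 , 203.021045  ]), 'ee_rot': array([ 0.58370856,  0.39908385, -0.3999924 , -0.58311446]), 'force': array([ 0.71021526,  0.03279549, -0.75918719]), 'torque': array([ 0.00709966,  0.0256414 , -0.00866637]), 'grip_width': 1.0009251739416702}
```

View pics/t0.png

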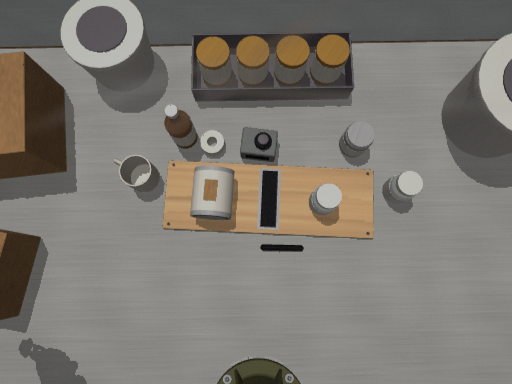

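View pics/s0.png

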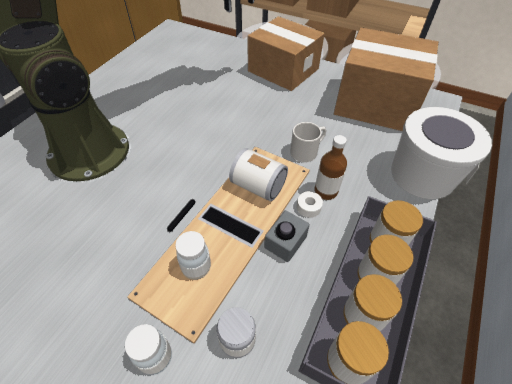

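Top view: tin at about (213,193), glass strip (269,199), jar (326,200), button (263,141), oil (180,128). The scene view agrees, with the tin at (259,176), glass (231,225) and button (286,229). I'll enlarge the middle of the top view.

```bash
python3 - <<'E'
from h import *
p=cv2.imread('pics/t0.png');c=cv2.resize(p[115:255,155:295],None,fx=4.2,fy=4.2,interpolation=cv2.INTER_CUBIC);cv2.imwrite('pics/t0c.png',c)
p=cv2.imread('pics/s0.png');c=cv2.resize(p[140:270,190:330],None,fx=4.2,fy=4.2,interpolation=cv2.INTER_CUBIC);cv2.imwrite('pics/s0c.png',c)
E
```

```text
(no output)
```

View pics/t0c.png

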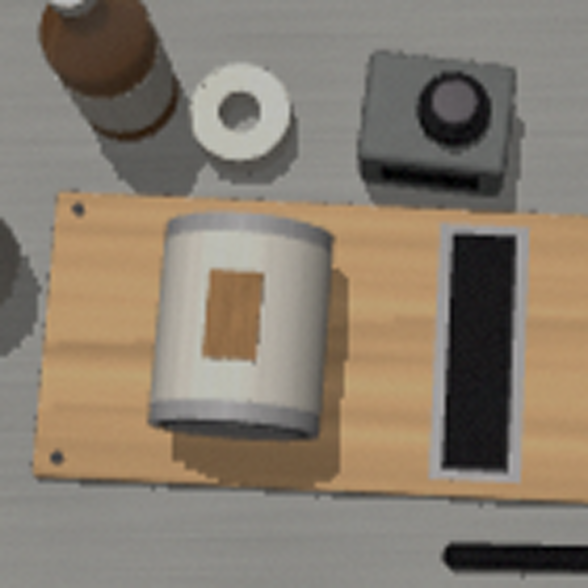

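View pics/s0c.png

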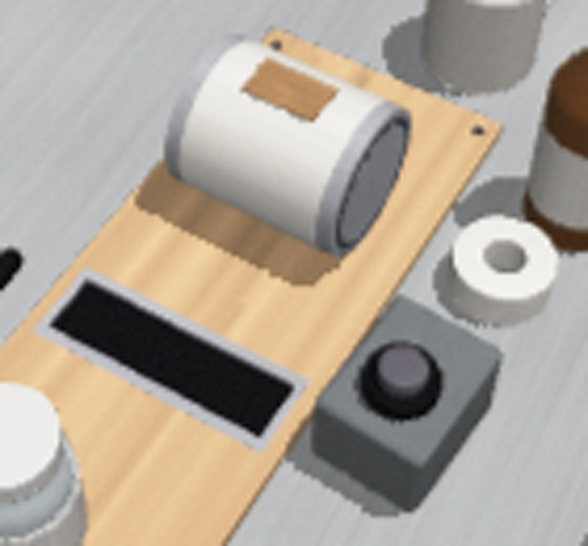

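Enlarged: button top at crop (453,98) in the top view and (405,368) in the scene view. Glass middle is at (480,352) and (172,357). The tin runs nearly parallel to the strip. Next I triangulate these and fit the tin's cylinder to the depth.

```bash
cat >> h.py <<'E'
def ray(n,u,v):
    m=camera_model(n);T=np.array(m['world_from_camera']);d=T[:3,:3]@[(u-m['cx'])/m['fx'],-(v-m['cy'])/m['fy'],-1];return T[:3,3],d/np.linalg.norm(d)
def tri(a,b):
    A=0;B=0;r=[ray('top',*a),ray('scene',*b)]
    for o,d in r:
        P=np.eye(3)-np.outer(d,d);A=A+P;B=B+P@o
    x=np.linalg.solve(A,B); return x,[np.linalg.norm((np.eye(3)-np.outer(d,d))@(x-o)) for o,d in r]
def plane(n,u,v,z):
    o,d=ray(n,u,v); return o+d*(z-o[2])/d[2]
def cloud(n,d):
    m=camera_model(n);v,u=np.mgrid[:d.shape[0],:d.shape[1]];k=d>0;z=d[k]
    P=np.c_[(u[k]-m['cx'])/m['fx']*z,-(v[k]-m['cy'])/m['fy']*z,-z];T=np.array(m['world_from_camera']);return P@T[:3,:3].T+T[:3,3]
def tinfit(n,d,c0,lo=60):
    from scipy.optimize import least_squares
    P=cloud(n,d);k=(P[:,2]>lo)&(P[:,2]<118)&(np.hypot(*(P[:,:2]-c0).T)<85);P=P[k]
    def f(q): # y=a+b*(x-c0x)
        t=np.arctan(q[1]);w=(P[:,1]-q[0]-q[1]*(P[:,0]-c0[0]))*np.cos(t);return np.hypot(w,P[:,2]-q[2])-49.5
    r=least_squares(f,[c0[1],0,61.5],loss='soft_l1'); t=np.arctan(r.x[1]);s=(P[:,0]-c0[0])*np.cos(t)+(P[:,1]-r.x[0])*np.sin(t)
    lo_,hi=np.percentile(s,[1,99]);mid=(lo_+hi)/2
    return dict(c=(c0[0]+mid*np.cos(t),r.x[0]+mid*np.sin(t),r.x[2]),axis=t,len=hi-lo_,rms=np.sqrt(np.mean(f(r.x)**2)),n=len(P))
E
python3 - <<'E'
from h import *
np.set_printoptions(precision=1,suppress=True)
t=lambda x,y:(155+(x+.5)/4.2-.5,115+(y+.5)/4.2-.5); s=lambda x,y:(190+(x+.5)/4.2-.5,140+(y+.5)/4.2-.5)
print('button',tri(t(453,98),s(405,368)))
for a,b in zip([(454,234),(518,236),(506,470),(441,468)],[(295,385),(258,437),(50,325),(86,281)]): print('glass',tri(t(*a),s(*b)),plane('top',*t(*a),12)[:2],plane('scene',*s(*b),12)[:2])
for n,f in(('top','t0'),('scene','s0')):
    d=np.load(f'pics/{f}.npy'); u,v=(213,193) if n=='top' else (259,176); c=world(n,d,u,v); print(n,c,tinfit(n,d,c[:2]))
d=np.load('pics/t0.npy')
for k,u,v in(('jar',328,196),('label',206,136),('oil',171,111),('reader',249,141),('button',263,138),('glass',269,199)): print(k,world('top',d,u,v))
for uv in((173,165),(368,174),(168,224),(368,233)): print('screw',plane('top',*uv,12)[:2])
E
```

```text
button (array([649. , -22.2,  80.5]), [np.float64(0.16037244344948554), np.float64(0.16037244344944773)])
glass (array([583.8, -22.2,  14. ]), [np.float64(1.6231475239802902), np.float64(1.6231475239802529)]) [583.  -23.3] [584.4 -19.9]
glass (array([581.2, -62.5,  14.6]), [np.float64(0.9736022661639007), np.float64(0.9736022661639305)]) [581.1 -63.3] [581.2 -60.4]
glass (array([435.4, -51.4,  13.3]), [np.float64(0.6658475541732234), np.float64(0.6658475541731969)]) [435. -52.] [435.3 -50.3]
glass (array([437. , -12.3,  11.5]), [np.float64(0.15001318575757383), np.float64(0.15001318575768952)]) [436.9 -12.4] [437.3 -12.5]
top [506.7  96.7 111. ] {'c': (np.float64(513.5899779889214), np.float64(103.91095860076324), np.float64(61.057111799780955)), 'axis': np.float64(-0.07574191808547129), 'len': np.float64(117.38201831435671), 'rms': np.float64(4.061961850354971), 'n': 2062}
scene [535.   70.3  99.4] {'c': (np.float64(517.1525933498006), np.float64(105.50850129552205), np.float64(61.70846653935988)), 'axis': np.float64(-0.07607651107578747), 'len': np.float64(117.83849652249913), 'rms': np.float64(6.693352694472785), 'n': 1729}
jar [ 494.4 -169.9  116.6]
label [673.6 124.   29.4]
oil [678.5 182.2 188.3]
reader [649.3  11.3  56.7]
button [648.2 -23.6  82.4]
glass [506.6 -38.1  11.4]
screw [601.2 212.6]
screw [ 568.8 -298.9]
screw [445.7 222. ]
screw [ 414.9 -288.1]
```

```bash
cat >> h.py <<'E'
def go(target,yaw=None):
    "shift in tool axes to target; spin to put tool x at world yaw (mod pi)"
    from scipy.spatial.transform import Rotation as R
    s=observe();M=R.from_quat(s['ee_rot']).as_matrix();d=M.T@(np.array(target)-s['tcp_pos']);a=np.arctan2(M[1,0],M[0,0])
    print('tcp',s['tcp_pos'].round(1),'tool axes(cols)\n',M.round(3),'\nshift',d.round(1),'yaw x',round(a,4))
    if yaw is not None: print('spin (about tool y=down)',[round(-((yaw-a+np.pi/2+k*0)%np.pi-np.pi/2),4)])
    print('t',s['time_s'],'F',s['force'].round(2),'q',s['joint_positions'].round(2),'grip',round(s['grip_width'],2))
E
python3 - <<'E'
from h import *
ey=np.array([.066,.9978]);c=np.array([515,104.7])+12*ey
go([*c,203],np.arctan2(.9978,.066))
E
```

```text
tcp [216.7 558.9 203. ] tool axes(cols)
 [[ 0.361 -0.001 -0.932]
 [ 0.932 -0.001  0.361]
 [-0.002 -1.     0.   ]] 
shift [-304.2    0.5 -438.8] yaw x 1.2009Traceback (most recent call last):
  File "<stdin>", line 3, in <module>
  File "h.py", line 34, in go
    if yaw is not None: print('spin (about tool y=down)',[round(-((yaw-a+np.pi/2+k*0)%np.pi-np.pi/2),4)])
                                                                                 ^
NameError: name 'k' is not defined
```

```bash
sed -i 's/+k\*0//' h.py
python3 -m handwheel '[[[-22,0,-31],0,0],[[-22,0,-31],0,0],[[-22,0,-31],0,0],[[-22,0,-31],0,0],[[-22,0,-31],0,0]]'
python3 -m handwheel '[[[-22,0,-31],0,0],[[-22,0,-31],0,0],[[-22,0,-31],0,0],[[-22,0,-31],0,0],[[-22,0,-31],0,0]]'
python3 -m handwheel '[[[-22,0,-31],0,0],[[-22,0,-31],0,0],[[0,0,0],-0.1,0],[[0,0,0],-0.1,0],[[0,0,0],-0.104,0]]'
python3 - <<'E'
from h import *
c=np.array([515,104.7])+12*np.array([.066,.9978])
go([*c,111],np.arctan2(.9978,.066))
E
```

```text
time_s: 0.52
tcp_pos: [321.9, 399.1, 203.4]
ee_rot: [0.583, 0.4, -0.4, -0.583]
force: [0.7, -0.3, 0.8]
grip_width: 0.301
time_s: 0.93
tcp_pos: [426.8, 240.5, 203.6]
ee_rot: [-0.583, -0.399, 0.4, 0.583]
force: [0.5, 1.0, 0.2]
grip_width: 0.0
time_s: 1.35
tcp_pos: [468.4, 177.7, 203.4]
ee_rot: [-0.515, -0.484, 0.484, 0.516]
force: [0.2, -0.1, -0.5]
grip_width: -0.001
tcp [468.4 177.7 203.4] tool axes(cols)
 [[ 0.063 -0.001 -0.998]
 [ 0.998 -0.     0.063]
 [-0.    -1.     0.001]] 
shift [-57.9  92.3 -51.2] yaw x 1.5076
spin (about tool y=down) [np.float64(0.0029)]
t 1.35 F [ 0.16 -0.09 -0.45] q [ 0.36  0.13 -0.28  1.16  0.    0.43] grip -0.0
```

```bash

python3 -m handwheel '[[[-29,0,-25.5],0,0],[[-29,0,-25.5],0,0],[[0,40,0],0,0],[[0,35,0],0,0],[[0,10,0],0,0]]'
python3 -m handwheel '[[[0,3,0],0,0],[[0,2,0],0,0],[[0,0,0],0,0]]'
python3 - <<'E'
from h import *
p,d=snap('scene','s1'); 
cv2.imwrite('pics/s1c.png',cv2.resize(p[120:270,190:330],None,fx=4,fy=4,interpolation=cv2.INTER_CUBIC))
go([516,116.7,111])
E
```

```text
time_s: 1.77
tcp_pos: [512.1, 116.1, 113.8]
ee_rot: [-0.515, -0.481, 0.485, 0.518]
force: [-1.7, -0.2, -0.4]
grip_width: 0.001
time_s: 2.02
tcp_pos: [516.1, 118.2, 115.1]
ee_rot: [0.516, 0.484, -0.483, -0.516]
force: [-0.2, 0.0, 0.7]
grip_width: 0.0
tcp [516.5 118.3 115.5] tool axes(cols)
 [[ 0.065  0.002 -0.998]
 [ 0.998  0.001  0.065]
 [ 0.001 -1.    -0.002]] 
shift [-1.6  4.5  0.4] yaw x 1.5058
t 2.0667 F [ 0.07  0.33 -0.52] q [ 0.23  0.23 -0.36  0.97  0.    0.29] grip 0.0
```

View pics/s1c.png

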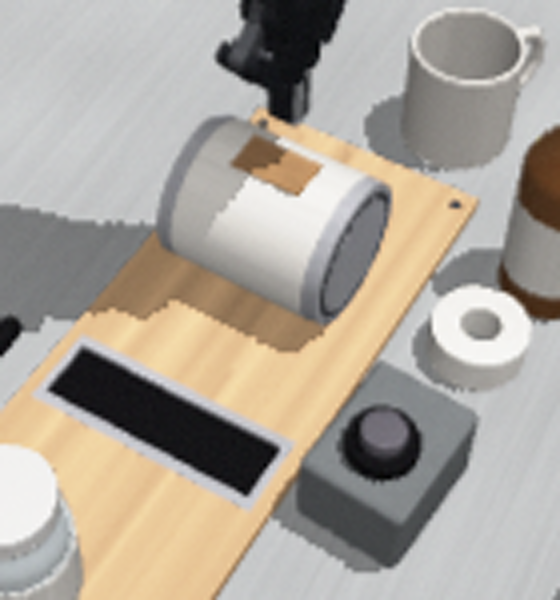

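```bash
python3 - <<'E'
from h import *
np.set_printoptions(precision=1,suppress=True)
u,v=190+287/4,120+118/4
print(plane('scene',u,v,115),plane('scene',u,v,111))
m=camera_model('scene');T=np.linalg.inv(m['world_from_camera'])
for P in ([516,118,115],[515,104.7,111]):
    c=T@[*P,1];x,y=m['cx']-m['fx']*c[0]/c[2],m['cy']+m['fy']*c[1]/c[2];print((x-190)*4,(y-120)*4)
d=np.load('pics/s1.npy')
for a,b in((262,146),(262,149),(261,143),(262,155)):print(world('scene',d,a,b))
print(tinfit('scene',d,[515,104.7]))
E
```

```text
[507.3 140.5 115. ] [505.6 144.1 111. ]
283.56903595195354 145.34492665002767
272.3970660928994 163.0893870213505
[522.7 107.9 162.2]
[522.7 108.5 151.8]
[521.7 103.8 175. ]
[511.2 134.6 102.4]
{'c': (np.float64(517.035535109721), np.float64(105.40945412084235), np.float64(61.63416067567371)), 'axis': np.float64(-0.07735022660435782), 'len': np.float64(118.25509698284526), 'rms': np.float64(6.6100680883789185), 'n': 1754}
```

```bash
python3 - <<'E'
from h import *
np.set_printoptions(precision=1,suppress=True)
p=cv2.imread('pics/s1.png');d=np.load('pics/s1.npy')
for v in range(136,166,2): print(v,*[str(world('scene',d,u,v).round(0))+str(p[v,u]) for u in (260,264)])
P,D=snap('top','t1')
cv2.imwrite('pics/t1c.png',cv2.resize(P[115:255,155:295],None,fx=4.2,fy=4.2,interpolation=cv2.INTER_CUBIC))
E
```

```text
136 [520. 102. 197.][23 21 20] [527. 107. 197.][21 19 18]
138 [526.  90. 204.][19 18 17] [527. 108. 189.][20 18 18]
140 [527.  87. 200.][23 20 18] [527. 109. 183.][22 18 16]
142 [527.  87. 195.][24 20 20] [525. 114. 171.][94 92 91]
144 [519. 105. 170.][22 21 21] [526. 112. 166.][93 91 91]
146 [518. 106. 162.][23 19 18] [526. 112. 160.][98 96 95]
148 [519. 105. 157.][21 17 18] [527. 110. 156.][99 98 97]
150 [460. 230.  13.][117 153 182] [527. 112. 148.][126 123 123]
152 [463. 225.  10.][149 198 232] [473. 230.  11.][146 190 227]
154 [505. 136. 101.][195 208 220] [ 771. -429.  737.][146 193 229]
156 [512. 121. 112.][169 183 196] [518. 133. 103.][211 221 228]
158 [515. 115. 111.][ 62  91 118] [524. 120. 111.][165 192 216]
160 [518. 110. 110.][ 96 137 180] [527. 113. 112.][104 149 194]
162 [522. 102. 112.][106 152 197] [530. 108. 111.][102 147 191]
164 [524.  97. 111.][106 151 196] [533. 101. 112.][105 151 194]
```

View pics/t1c.png

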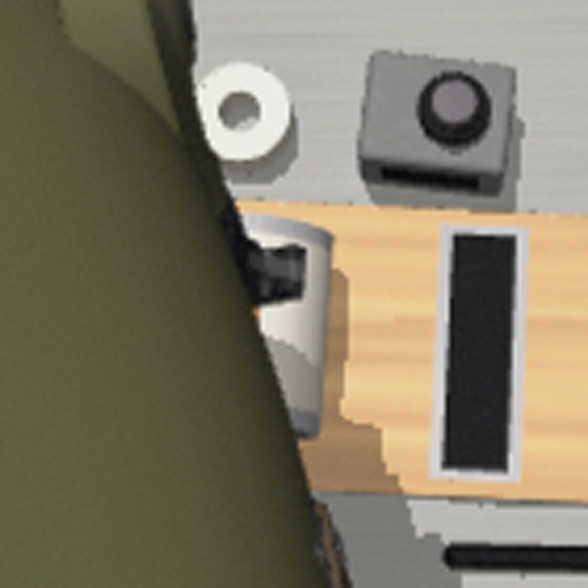

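```bash
python3 -m handwheel '[[[0,0,0],0,0],[[0,0,0],0,0]]'; python3 - <<'E'
from h import *
np.set_printoptions(precision=1,suppress=True)
p,d=snap('scene','s2')
for v in range(136,166,3): print(v,*[str(world('scene',d,u,v).round(0))+str(p[v,u]) for u in (260,264)])
D=np.load('pics/t1.npy')
for v in (174,178,182): print([world('top',D,u,v).round(0) for u in (216,220,224,228)])
s=observe();print(s['tcp_pos'],s['joint_positions'])
E
```

```text
time_s: 2.28
tcp_pos: [516.2, 118.0, 115.1]
ee_rot: [0.516, 0.484, -0.483, -0.516]
force: [-0.0, 0.2, -0.2]
grip_width: 0.005
136 [519. 103. 197.][21 20 18] [528. 105. 198.][19 16 16]
139 [526.  88. 203.][22 22 18] [527. 108. 187.][17 13 15]
142 [526.  89. 192.][24 19 18] [526. 110. 175.][88 85 85]
145 [519. 105. 166.][21 18 17] [527. 110. 165.][94 91 91]
148 [519. 104. 157.][23 19 21] [526. 112. 154.][97 96 93]
151 [462. 226.  13.][142 188 226] [471. 234.  10.][133 160 186]
154 [504. 137. 100.][196 208 219] [477. 223.  10.][146 192 228]
157 [514. 117. 113.][ 88 111 136] [521. 125. 109.][224 229 231]
160 [518. 109. 111.][ 95 136 179] [527. 113. 112.][106 151 196]
163 [522. 101. 110.][106 150 194] [532. 103. 113.][106 151 196]
[array([518.,  76., 255.]), array([525.,  70., 228.]), array([522.,  62., 237.]), array([556.,  63.,  93.])]
[array([512.,  77., 248.]), array([513.,  69., 242.]), array([514.,  62., 236.]), array([545.,  63.,  95.])]
[array([510.,  79., 219.]), array([508.,  70., 229.]), array([506.,  62., 235.]), array([537.,  63.,  90.])]
[516.  117.9 114.8] [ 0.2  0.2 -0.4  1.  -0.   0.3]
```

The picture puts the fingertip at z≈148, while the state reports the TCP at 115. I won't trust either; I'll feel for the contact instead.

```bash
python3 -m handwheel '[[[0,2,0],0,0],[[0,2,0],0,0],[[0,1,0],0,0],[[0,0,0],0,0]]'
python3 -m handwheel '[[[0,1,0],0,0],[[0,0,0],0,0],[[0,0,0],0,0]]'
```

```text
time_s: 2.67
tcp_pos: [515.0, 117.5, 108.4]
ee_rot: [-0.516, -0.483, 0.483, 0.516]
force: [0.8, 0.2, -0.8]
grip_width: 0.001
time_s: 2.92
tcp_pos: [515.3, 117.6, 107.7]
ee_rot: [-0.516, -0.483, 0.483, 0.516]
force: [0.6, 0.1, -0.7]
grip_width: 0.001
```

```bash
python3 -m handwheel '[[[0,3,0],0,0],[[0,3,0],0,0],[[0,3,0],0,0],[[0,0,0],0,0]]'
python3 -m handwheel '[[[0,3,0],0,0],[[0,3,0],0,0],[[0,3,0],0,0],[[0,0,0],0,0]]'
```

```text
time_s: 3.25
tcp_pos: [514.8, 117.5, 97.9]
ee_rot: [-0.516, -0.483, 0.484, 0.516]
force: [0.4, -1.1, -0.7]
grip_width: 0.0
time_s: 3.58
tcp_pos: [514.9, 117.5, 89.0]
ee_rot: [-0.516, -0.483, 0.484, 0.516]
force: [0.4, -0.6, -0.0]
grip_width: 0.003
```

```bash
python3 - <<'E'
from h import *
np.set_printoptions(precision=1,suppress=True)
p,d=snap('scene','s3')
for v in range(139,166,2): print(v,*[str(world('scene',d,u,v).round(0))+str(p[v,u]) for u in (260,264)])
print(observe()['force'],observe()['tcp_pos'])
E
```

```text
139 [522.  97. 194.][23 21 19] [531.  99. 195.][21 19 16]
141 [520. 102. 182.][19 17 17] [530. 102. 187.][22 19 17]
143 [516. 110. 167.][22 21 19] [530. 103. 179.][18 16 15]
145 [521. 100. 172.][23 22 20] [527. 110. 165.][22 21 19]
147 [526.  90. 176.][18 17 16] [529. 106. 163.][25 23 21]
149 [526.  90. 169.][23 21 19] [526. 114. 149.][92 88 89]
151 [525.  93. 160.][23 19 17] [527. 111. 145.][107 105 104]
153 [520. 103. 142.][23 21 19] [526. 113. 136.][107 103 103]
155 [520. 104. 134.][23 20 18] [526. 114. 128.][108 105 104]
157 [519. 106. 125.][19 17 19] [526. 114. 122.][152 152 153]
159 [517. 111. 112.][ 63  88 116] [525. 118. 110.][115 157 200]
161 [520. 105. 113.][ 88 129 169] [529. 110. 112.][105 148 194]
163 [523.  99. 113.][105 149 195] [531. 105. 111.][105 151 195]
165 [526.  93. 113.][107 153 197] [534.  98. 111.][103 146 190]
[-1.1 -0.4  0.3] [515.  117.5  89.4]
```

The picture is right: the real tip is about 32 mm above the reported TCP, so contact should come at a reported z of about 79.

```bash
python3 -m handwheel '[[[0,3,0],0,0],[[0,3,0],0,0],[[0,1,0],0,0],[[0,0,0],0,0]]'
python3 -m handwheel '[[[0,1,0],0,0],[[0,1,0],0,0],[[0,0,0],0,0]]'
```

```text
time_s: 3.97
tcp_pos: [515.6, 117.8, 83.0]
ee_rot: [-0.516, -0.484, 0.483, 0.516]
force: [-0.5, 0.8, 2.1]
grip_width: -0.0
time_s: 4.22
tcp_pos: [515.8, 118.6, 82.6]
ee_rot: [-0.516, -0.484, 0.483, 0.516]
force: [-4.9, 1.6, 15.7]
grip_width: 0.0
```

```bash
python3 -m handwheel '[[[-5,-0.5,0],0,0],[[-10,0,0],0,0],[[-12,0,0],0,0],[[-10,0,0],0,0],[[-6,0,0],0,0]]'
python3 -m handwheel '[[[-3,0,0],0,0],[[0,0,0],0,0],[[0,-4,0],0,0],[[0,-4,0],0,0]]'
python3 - <<'E'
from h import *
p,d=snap('scene','s4')
print(tinfit('scene',d,[513,80])); s=observe();print(s['tcp_pos'],s['force'])
cv2.imwrite('pics/s4c.png',cv2.resize(p[120:270,190:330],None,fx=4,fy=4,interpolation=cv2.INTER_CUBIC))
E
```

```text
time_s: 4.63
tcp_pos: [512.4, 74.3, 83.1]
ee_rot: [0.516, 0.484, -0.483, -0.516]
force: [-6.0, 0.5, 14.8]
grip_width: 0.003
time_s: 4.97
tcp_pos: [512.2, 71.5, 89.5]
ee_rot: [0.516, 0.483, -0.483, -0.516]
force: [0.2, 0.8, 0.2]
grip_width: 0.003
{'c': (np.float64(515.4331841863699), np.float64(82.13171719549271), np.float64(61.50342170893931)), 'axis': np.float64(-0.07731373754857844), 'len': np.float64(117.84896342126422), 'rms': np.float64(7.172041355077862), 'n': 1625}
[512.78793297  71.70297151  90.16736903] [0.35313463 0.49199977 0.15476891]
```

View pics/s4c.png

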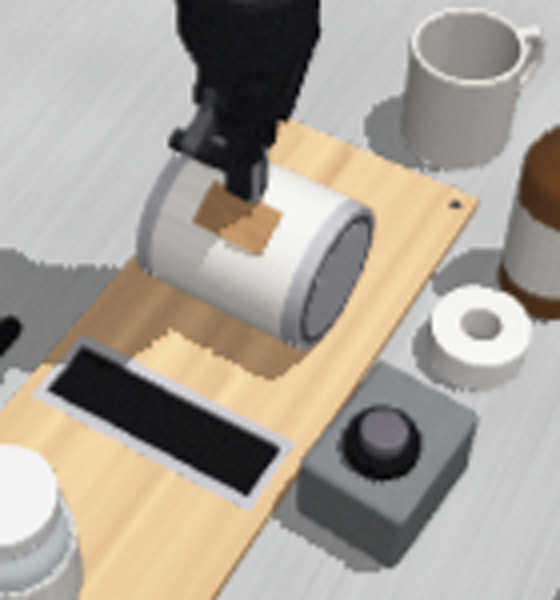

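The finger touches on top and the tin rolled about 23 mm without slip, still straight. I'll repeat the strokes.

```bash
python3 -m handwheel '[[[13,0,0],0,0],[[12,0,0],0,0],[[0,0,0],0,0],[[0,6,0],0,0],[[0,2,0],0,0]]'
python3 -m handwheel '[[[-6,0,0],0,0],[[-11,0,0],0,0],[[-13,0,0],0,0],[[-12,0,0],0,0],[[-8,0,0],0,0]]'
python3 -m handwheel '[[[-5,0,0],0,0],[[0,0,0],0,0],[[0,-4,0],0,0],[[0,-4,0],0,0]]'
python3 - <<'E'
from h import *
p,d=snap('scene','s5')
print(tinfit('scene',d,[513,55])); s=observe();print(s['tcp_pos'],s['force'])
E
```

```text
time_s: 5.43
tcp_pos: [514.8, 97.8, 81.8]
ee_rot: [0.516, 0.484, -0.483, -0.516]
force: [-6.2, 3.4, 25.7]
grip_width: 0.001
time_s: 5.85
tcp_pos: [510.8, 46.2, 83.0]
ee_rot: [0.516, 0.484, -0.483, -0.516]
force: [-5.5, -0.2, 16.8]
grip_width: 0.002
time_s: 6.18
tcp_pos: [509.9, 41.5, 89.0]
ee_rot: [-0.516, -0.483, 0.483, 0.516]
force: [0.3, 0.1, 0.1]
grip_width: 0.001
{'c': (np.float64(512.989286315157), np.float64(53.69541522685596), np.float64(61.347495505319614)), 'axis': np.float64(-0.07817094100773037), 'len': np.float64(118.2510131998494), 'rms': np.float64(7.198865363240877), 'n': 1651}
[510.4872397   41.63933279  89.73337414] [0.02093965 0.07360207 1.27999509]
```

```bash
python3 -m handwheel '[[[14,0,0],0,0],[[12,0,0],0,0],[[0,0,0],0,0],[[0,6,0],0,0],[[0,2,0],0,0]]'
python3 -m handwheel '[[[-6,0,0],0,0],[[-11,0,0],0,0],[[-13,0,0],0,0],[[-12,0,0],0,0],[[-8,0,0],0,0]]'
python3 -m handwheel '[[[-5,0,0],0,0],[[0,0,0],0,0],[[0,-4,0],0,0],[[0,-4,0],0,0]]'
python3 - <<'E'
from h import *
p,d=snap('scene','s6')
print(tinfit('scene',d,[511,26])); s=observe();print(s['tcp_pos'],s['force'])
E
```

```text
time_s: 6.65
tcp_pos: [512.9, 68.5, 82.0]
ee_rot: [0.516, 0.484, -0.483, -0.516]
force: [-6.6, 3.1, 28.4]
grip_width: 0.001
time_s: 7.07
tcp_pos: [509.0, 16.8, 82.9]
ee_rot: [0.517, 0.483, -0.483, -0.516]
force: [-4.8, 0.0, 15.2]
grip_width: -0.001
time_s: 7.4
tcp_pos: [508.0, 12.3, 89.0]
ee_rot: [-0.516, -0.483, 0.483, 0.516]
force: [-0.3, 0.4, -0.4]
grip_width: 0.003
{'c': (np.float64(511.2263849156159), np.float64(25.82957180443722), np.float64(61.34272411562015)), 'axis': np.float64(-0.07692929265068164), 'len': np.float64(117.22789168126087), 'rms': np.float64(7.2506739702616265), 'n': 1679}
[508.53733291  12.51224865  89.7392416 ] [0.08097518 0.66436656 0.90221313]
```

Now at y=25.8, with 61.6 mm left. Next stroke starts with the tool shifted +27.

```bash
python3 -m handwheel '[[[14,0,0],0,0],[[13,0,0],0,0],[[0,0,0],0,0],[[0,6,0],0,0],[[0,2,0],0,0]]'
python3 -m handwheel '[[[-6,0,0],0,0],[[-11,0,0],0,0],[[-13,0,0],0,0],[[-12,0,0],0,0],[[-8,0,0],0,0]]'
python3 -m handwheel '[[[-5,0,0],0,0],[[0,0,0],0,0],[[0,-4,0],0,0],[[0,-4,0],0,0]]'
python3 - <<'E'
from h import *
p,d=snap('scene','s7')
print(tinfit('scene',d,[509,-2])); s=observe();print(s['tcp_pos'],s['force'])
E
```

```text
time_s: 7.87
tcp_pos: [511.2, 40.2, 82.1]
ee_rot: [0.516, 0.484, -0.483, -0.516]
force: [-6.8, 2.7, 28.8]
grip_width: -0.002
time_s: 8.28
tcp_pos: [507.1, -11.6, 82.8]
ee_rot: [0.517, 0.483, -0.483, -0.516]
force: [-4.0, -0.6, 15.2]
grip_width: 0.004
time_s: 8.62
tcp_pos: [506.1, -15.9, 89.0]
ee_rot: [-0.516, -0.483, 0.483, 0.516]
force: [-0.3, 0.1, 0.1]
grip_width: 0.002
{'c': (np.float64(509.10026151351354), np.float64(-2.006293720893992), np.float64(61.38413747560059)), 'axis': np.float64(-0.0778923927126458), 'len': np.float64(117.11168505883813), 'rms': np.float64(7.315386738380669), 'n': 1715}
[506.6794102  -15.65334796  89.7046614 ] [-0.33627921 -0.56238082  1.38062301]
```

```bash
python3 -m handwheel '[[[14,0,0],0,0],[[12,0,0],0,0],[[0,0,0],0,0],[[0,6,0],0,0],[[0,2,0],0,0]]'
python3 -m handwheel '[[[-6,0,0],0,0],[[-10,0,0],0,0],[[-12,0,0],0,0],[[-11,0,0],0,0],[[-7,0,0],0,0]]'
python3 -m handwheel '[[[-4,0,0],0,0],[[0,0,0],0,0],[[0,-4,0],0,0],[[0,-4,0],0,0]]'
python3 - <<'E'
from h import *
p,d=snap('scene','s8')
print(tinfit('scene',d,[507,-27])); s=observe();print(s['tcp_pos'],s['force'])
E
```

```text
time_s: 9.08
tcp_pos: [509.2, 11.4, 82.2]
ee_rot: [0.516, 0.484, -0.483, -0.516]
force: [-8.1, 3.6, 30.5]
grip_width: -0.003
time_s: 9.5
tcp_pos: [505.5, -36.3, 83.0]
ee_rot: [0.517, 0.483, -0.483, -0.516]
force: [-5.9, -0.1, 16.4]
grip_width: 0.0
time_s: 9.83
tcp_pos: [504.6, -39.5, 89.0]
ee_rot: [-0.516, -0.483, 0.483, 0.516]
force: [-0.0, -0.3, 0.3]
grip_width: 0.001
{'c': (np.float64(506.7422048552051), np.float64(-27.414359426982443), np.float64(61.4100711976453)), 'axis': np.float64(-0.08013463969715134), 'len': np.float64(118.0134202627064), 'rms': np.float64(7.313559034150422), 'n': 1766}
[505.13929008 -39.38674566  89.72247981] [0.28702755 1.01007363 0.23445861]
```

```bash
python3 -m handwheel '[[[10,0,0],0,0],[[10,0,0],0,0],[[0,0,0],0,0],[[0,6,0],0,0],[[0,2,0],0,0]]'
python3 -m handwheel '[[[-3,0,0],0,0],[[-5,0,0],0,0],[[-5,0,0],0,0],[[-3,0,0],0,0],[[-1,0,0],0,0]]'
python3 -m handwheel '[[[0,0,0],0,0],[[0,-6,0],0,0],[[0,-25,0],0,0],[[0,-25,0],0,0]]'
python3 -m handwheel '[[[38,-10,0],0,0],[[38,-10,0],0,0],[[38,0,0],0,0],[[38,0,0],0,0],[[38,0,0],0,0]]'
python3 -m handwheel '[[[38,0,0],0,0],[[38,0,0],0,0],[[0,0,0],0,0]]'
python3 - <<'E'
from h import *
a,d=snap('scene','s9');print(tinfit('scene',d,[507,-35]))
b,d=snap('top','t9');print(tinfit('top',d,[505,-36]))
cv2.imwrite('pics/t9c.png',cv2.resize(b[130:240,215:335],None,fx=5,fy=5,interpolation=cv2.INTER_CUBIC))
cv2.imwrite('pics/s9c.png',cv2.resize(a[150:280,180:310],None,fx=4.5,fy=4.5,interpolation=cv2.INTER_CUBIC))
E
```

```text
time_s: 10.3
tcp_pos: [507.3, -18.3, 82.7]
ee_rot: [0.516, 0.484, -0.483, -0.516]
force: [-9.3, 3.0, 35.2]
grip_width: -0.001
time_s: 10.72
tcp_pos: [505.8, -36.4, 83.3]
ee_rot: [0.517, 0.484, -0.483, -0.516]
force: [-6.7, 0.7, 22.0]
grip_width: -0.003
time_s: 11.05
tcp_pos: [503.5, -36.0, 136.3]
ee_rot: [-0.515, -0.482, 0.484, 0.517]
force: [1.0, 0.7, -1.0]
grip_width: 0.002
time_s: 11.47
tcp_pos: [517.6, 155.2, 157.0]
ee_rot: [0.516, 0.483, -0.483, -0.516]
force: [1.3, -1.4, -0.2]
grip_width: -0.002
time_s: 11.72
tcp_pos: [522.8, 235.6, 156.5]
ee_rot: [-0.514, -0.486, 0.484, 0.515]
force: [-0.4, -0.3, -0.1]
grip_width: -0.006
{'c': (np.float64(506.03444082585867), np.float64(-36.42468856675432), np.float64(61.44786155640642)), 'axis': np.float64(-0.07864660048638715), 'len': np.float64(117.89691700994837), 'rms': np.float64(6.8656477948497585), 'n': 2168}
{'c': (np.float64(502.72500087885925), np.float64(-37.87259980496718), np.float64(60.913613320340694)), 'axis': np.float64(-0.0783971663108945), 'len': np.float64(117.85990197727618), 'rms': np.float64(4.239023990532141), 'n': 2065}
```

View pics/t9c.png

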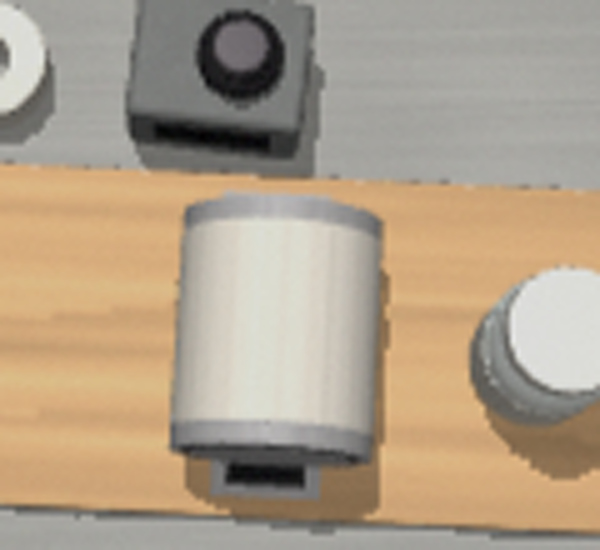

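View pics/s9c.png

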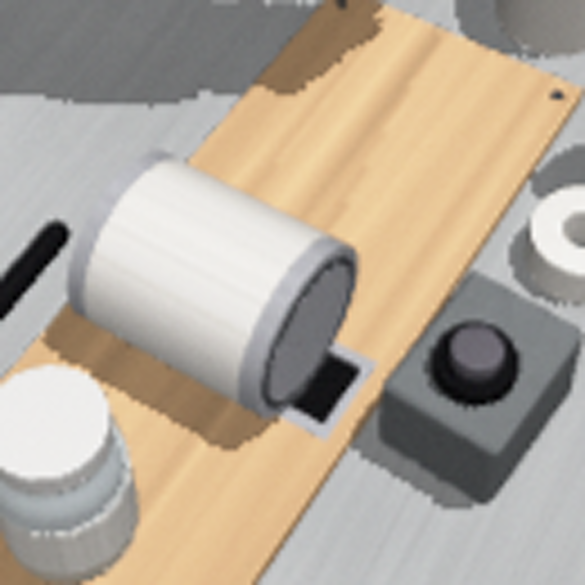

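The tin lies over the strip to within 1 mm along the board, about 3–6 mm off along its own axis (as it started), and under 1° off straight. Next is the button, first back over the tin's y.

```bash
python3 -m handwheel '[[[-38,0,0],0,0],[[-38,0,0],0,0],[[-38,0,0],0,0],[[-38,0,0],0,0],[[-38,0,0],0,0]]'
python3 -m handwheel '[[[-38,0,0],0,0],[[-30,0,0],0,0],[[0,0,0],0,0],[[0,0,0],0,0]]'
python3 - <<'E'
from h import *
go([649,-22.5,60],1.5047)
E
```

```text
time_s: 12.23
tcp_pos: [509.0, 36.7, 156.9]
ee_rot: [0.516, 0.483, -0.483, -0.516]
force: [1.0, 0.0, -0.7]
grip_width: -0.001
time_s: 12.57
tcp_pos: [504.8, -30.7, 157.0]
ee_rot: [-0.517, -0.482, 0.482, 0.518]
force: [-0.1, -0.3, 0.2]
grip_width: -0.003
tcp [504.8 -30.7 157. ] tool axes(cols)
 [[ 0.071 -0.001 -0.997]
 [ 0.997 -0.     0.071]
 [-0.    -1.     0.001]] 
shift [  18.4   96.9 -143.4] yaw x 1.4999
spin (about tool y=down) [np.float64(-0.0048)]
t 12.5667 F [-0.1  -0.27  0.25] q [-0.06  0.16 -0.35  1.06 -0.    0.01] grip -0.0
```

```bash
python3 -m handwheel '[[[4,0,-36],0,0],[[5,0,-36],0,0],[[5,0,-36],0,0],[[4,0,-36],0,0],[[0,0,0],0,0]]'
python3 -m handwheel '[[[0,30,0],0,0],[[0,30,0],0,0],[[0,27,0],0,0],[[0,0,0],0,0],[[0,0,0],0,0]]'
python3 - <<'E'
from h import *
go([649,-22.5,60],1.5047)
p,d=snap('scene','s10')
cv2.imwrite('pics/s10c.png',cv2.resize(p[150:280,200:330],None,fx=4.5,fy=4.5,interpolation=cv2.INTER_CUBIC))
E
```

```text
time_s: 12.98
tcp_pos: [655.9, -18.4, 155.1]
ee_rot: [0.516, 0.484, -0.483, -0.516]
force: [-0.9, -0.4, 0.5]
grip_width: -0.002
time_s: 13.4
tcp_pos: [648.5, -18.9, 68.8]
ee_rot: [-0.515, -0.482, 0.485, 0.517]
force: [0.2, 0.7, 1.2]
grip_width: 0.0
tcp [648.5 -18.9  68.8] tool axes(cols)
 [[ 0.065 -0.004 -0.998]
 [ 0.998  0.     0.065]
 [-0.    -1.     0.004]] 
shift [-3.5  8.8 -0.8] yaw x 1.5057
spin (about tool y=down) [np.float64(0.001)]
t 13.4 F [0.19 0.68 1.21] q [-0.03  0.49 -0.11  0.98  0.    0.04] grip 0.0
```

View pics/s10c.png

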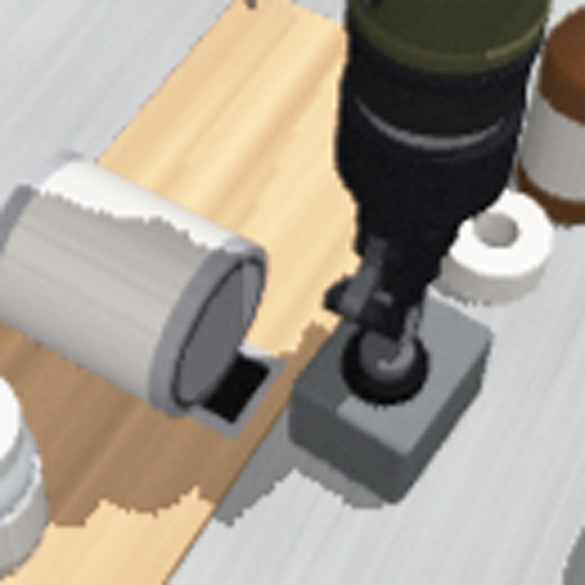

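The fingertip hangs just above the button and slightly to its +y side. I'll shift 3.5 mm and lower.

```bash
python3 -m handwheel '[[[-3.5,5,0],0,0],[[0,6,0],0,0],[[0,4,0],0,0],[[0,0,0],0,0]]'
python3 -m handwheel '[[[0,2,0],0,0],[[0,2,0],0,0],[[0,0,0],0,0]]'
python3 -m handwheel '[[[0,2,0],0,0],[[0,0,0],0,0]]'
```

```text
time_s: 13.78
tcp_pos: [650.2, -23.2, 55.1]
ee_rot: [-0.516, -0.483, 0.483, 0.516]
force: [-0.2, -0.3, -1.5]
grip_width: 0.008
time_s: 14.03
tcp_pos: [650.6, -23.1, 51.5]
ee_rot: [0.516, 0.483, -0.483, -0.516]
force: [-0.6, 0.0, 2.9]
grip_width: -0.003
time_s: 14.2
tcp_pos: [650.6, -23.1, 49.5]
ee_rot: [0.516, 0.483, -0.483, -0.516]
force: [-1.1, 0.3, 3.9]
grip_width: -0.0
```

Contact at about 52; the force is climbing with the spring. Now press on to the stop.

```bash
python3 -m handwheel '[[[0,2,0],0,0],[[0,2,0],0,0],[[0,0,0],0,0]]'
python3 -m handwheel '[[[0,1.5,0],0,0],[[0,0,0],0,0],[[0,0,0],0,0]]'
```

```text
time_s: 14.45
tcp_pos: [650.9, -23.1, 48.3]
ee_rot: [0.517, 0.484, -0.483, -0.516]
force: [-7.8, 0.1, 19.7]
grip_width: -0.001
time_s: 14.7
tcp_pos: [651.0, -23.2, 48.1]
ee_rot: [0.517, 0.484, -0.483, -0.515]
force: [-12.0, -0.9, 31.1]
grip_width: -0.0
```

Hard stop at 48.2 with 31 N, about 6 mm below first contact, so the button is right down. Lift off and move away.

```bash
python3 -m handwheel '[[[0,-5,0],0,0],[[0,-10,0],0,0],[[0,-30,0],0,0],[[0,-35,0],0,0],[[0,-35,0],0,0]]'
python3 -m handwheel '[[[-30,-20,0],0,0],[[-38,0,0],0,0],[[-38,0,0],0,0],[[-38,0,0],0,0],[[0,0,0],0,0]]'
python3 -m handwheel '[[[0,0,0],0,0],[[0,0,0],0,0],[[0,0,0],0,0]]'
python3 - <<'E'
from h import *
a,d=snap('scene','s11');print(tinfit('scene',d,[507,-35]))
b,e=snap('top','t11');print(tinfit('top',e,[505,-36]))
print(world('scene',d,286,228),world('top',e,263,138),observe()['tcp_pos'],observe()['time_s'])
cv2.imwrite('pics/ba.png',np.vstack([cv2.resize(b,(390,292)),cv2.resize(a,(390,292))]))
E
```

```text
time_s: 15.12
tcp_pos: [649.4, -22.9, 159.1]
ee_rot: [-0.516, -0.483, 0.484, 0.517]
force: [1.1, 0.7, 0.0]
grip_width: -0.005
time_s: 15.53
tcp_pos: [640.2, -173.3, 178.6]
ee_rot: [0.518, 0.481, -0.483, -0.517]
force: [0.5, 1.5, 1.0]
grip_width: -0.002
time_s: 15.78
tcp_pos: [640.9, -165.7, 178.5]
ee_rot: [-0.516, -0.484, 0.484, 0.516]
force: [-0.6, 0.4, 0.0]
grip_width: -0.001
{'c': (np.float64(501.1862342694473), np.float64(-36.04139467388431), np.float64(61.73286141972022)), 'axis': np.float64(-0.0784958009929298), 'len': np.float64(109.8107291001813), 'rms': np.float64(1.0453507562308646), 'n': 1392}
{'c': (np.float64(502.85065821269495), np.float64(-37.9873601094673), np.float64(60.93016800205398)), 'axis': np.float64(-0.07679998626039868), 'len': np.float64(117.95076631568611), 'rms': np.float64(4.218035841464481), 'n': 2075}
[650.13958456 -24.86572419  81.93010992] [648.82947228 -23.63137941  80.33553843] [ 641.06659796 -165.36840172  178.64154914] 15.8833
```

View pics/ba.png

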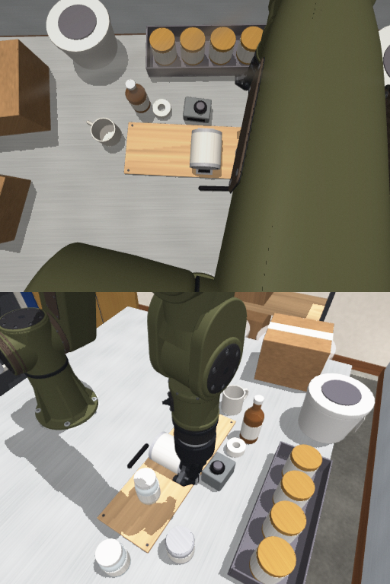

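The tin hasn't moved (top-view fit unchanged), the button reads its original height, and the other objects in view stand where they were. Handing in.

```bash
python3 -c "
from workcell import *
print(sign_off())"
```

```text
the job is handed in; nothing more can be done
None
```

I rolled the tin onto the glass strip in six fingertip strokes along its top. After letting go, I pressed the reader button down to its hard stop, released it, moved clear and handed in at about 16 s of the 72 s.

**Tin position:** after the rolling, both cameras put it within about 1 mm of the strip's middle along the board. It is under about 1° off straight. It sits 3 to 6 mm off centre along its own axis; it started roughly 2 to 5 mm off that way, and rolling can't correct it.

**Button:** it went about 6 mm to a hard stop, with 31 N on the wrist. Afterwards the cameras read its top at 80–82 mm, the same as before the press (the text says 78 mm).

**Checks that disagreed or were limited:**
- **Tool tip height:** the real fingertip is about 28 to 32 mm above the reported TCP. I saw this in the depth picture, confirmed it by feeling for contact, and allowed for it.
- **Strip angle:** readings ranged from −0.06 to −0.076 rad, against about −0.078 rad for the tin.
- **Last scene view:** the gripper partly hid the tin, so the final position rests on the top view, which had not changed.
- **Other objects:** I checked these only by eye. In the last pictures the jars, bottle, mug, small tin and label roll look undisturbed; the arm hides some of them in the top view.

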